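# Slide the carrier board into its locating notches and latch it

### The arm

A 7-joint arm with a two-finger parallel gripper is mounted at the origin on a cart in front of the work surface, level with it; the furniture and walls round the work are solid. World frame = base frame: x ahead of the robot, y to its left, z up, the work surface at z = 0. Lengths are in mm, angles in rad, forces in N, time in s.
With the tool pointing down it reaches from about 425 to 800 mm from the base axis. Payload 8.3 kg.
Tool frame: the origin (TCP) lies at the very end of the fingers, on their centre line; the grasp point (between the pads) lies 19 mm behind it; z points along the fingers, y is the line along which they close (so a half turn about z gives the same grasp; the last joint's range is limited). The gripper opens to 85 mm and grips with 20 to 120 N. Pads are 22 mm wide; open, the fingers measure 114 mm over their backs; the gripper's body (76 mm by 85 mm) begins 54 mm behind the grasp point. The pads swing forward as they close: fully open they stand 13 mm farther back than shut.
Start: joints at [-1.349, 0.383, 0.016, 1.37, -0.006, 1.388, -0.046], TCP at [175.551, 599.821, 231.279] pointing down, gripper open.
Joint ranges: [-2.95, 2.95], [-0.25, 2.06], [-1.52, 1.56], [0.18, 2.33], [-1.44, 4.58], [0.02, 2.06], [-3.01, 3.01]. Speed limits (rad/s): [2.39, 2.39, 3.01, 3.01, 3.14, 3.14, 3.14].

### API

Orientations are given as a rotation vector (axis times angle).
In Python, from cell import r, vision gives the robot as it stands. The module is installed in compiled form; this text tells all that it offers.
- The arm moves only by the shell command python3 -m crank 'ROWS'. ROWS is JSON, a list of rows, each an object with "xyz": the shift along the tool's x, y, z in mm, a list of three; "turn": the turn, a rotation vector about the tool's x, y, z in rad, a list of three; "gripper": the gripper's target within -1 to 1 (shut at 1, half-way at 0, fully open at -1). A call has 1 to 5 rows; each row shifts and turns the commanded pose from where the row before left it, along the tool's axes as they then stand; what a row does not reach is not made up. A row lasts 1/8 s, in which the tool goes at most 62.5 mm and 10.7 degrees, less where a joint would pass 70% of its speed; a pose out of reach is approached as far as the arm can. A call with a gripper value outside its range is refused whole. The fingers move at their own pace and stop on an object; the grip force is fixed at half the most. Time passes only in rows, so rows that do not move let the fingers close. It gives the time, the measured TCP pose, the force, the opening and the grip force at its end, in the units of the state.
- r.read_state(): the state, without advancing time (a new reading comes with each control period).
- vision.capture(name): name is "scene" or "top" or "wrist"; returns the picture (400x640x3 uint8, blue, green, red); there is no depth.
- vision.calibration(name): a dict with "intrinsics" (3x3 intrinsics, pixels), "world_to_cam" (4x4, takes a point from world to camera coordinates); the wrist camera has in their place "T_tool_cam" (4x4, takes a point from camera to tool coordinates, whose origin is the TCP and whose axes are the flange's). Camera axes: x right, y down, z forward; pixel columns grow to the right and rows downward; lengths in mm; the calibration is good to about 2 mm. The wrist camera is an equidistant fisheye: a pixel r from the principal point sees the ray r / f radians off the axis. A picture is of the moment at which its call begins: read the wrist's pose just before it. calibration takes no time and is no camera call.
- r.job_done(): hands the job in; it is judged then, once.
The state is a dict: "time_s": time; "q": joint angles; "joint_vel": joint speeds; "joint_torque": joint torques, N m; "tool_pos": TCP position; "ee_rot": TCP orientation; "wrist_force": force on the tool from outside, world axes, zero at the start; "moment": the same for the moment, N m; "finger_gap": finger opening in mm; "grip_force": force on a finger pad.
Only numpy, scipy, OpenCV 4.12 (cv2) and the standard library are available. Lean on these libraries where they do the work, as an engineer would, in place of code of your own. Each camera call takes 0.05 s, during which the arm holds its last target. There are 200 camera calls.

### The job

Push the wooden carrier board, with the casting standing on it, along its rails toward the latch end until you feel it drop down into the locating notches. Then push the latch round by its peg until it lies fully over the board. Only push with the fingertips and lift nothing; leave the casting in its nest on the board, and leave the other parts on the bench where they are.

Things in the scene. Friction and masses are not known exactly. Their poses are not given: they have to be found in the camera images.
- slide_base: Aluminium slide unit fixed on the bench, 350 mm long (x -200 to +150 mm), 160 mm wide (y). Origin under its base, 18 mm above the bench; +x is the way the board must slide, toward the latch. Two steel rails along x, tops 40 mm above the bench; side guides 133 mm apart inside, tops 56 mm, x -194 to +111 mm, open at the back (-x) end; end block under the latch, x 114 to 148 mm, 50 mm wide, top 53.5 mm
- seat (a point): Where the board's origin lies when the board is down in its notches: 30 mm along +x from the slide's origin, at rail-top height (40 mm above the bench). The rails have 16 mm long notches at x = -20 mm (outer lanes) and +80 mm (inner lanes) of the slide
- board: Loose plywood carrier board, 150 (x, along the rails) by 130 (y) by 12 mm thick, 0.36 to 0.6 kg, 1.5 mm play to each side guide. Origin: centre of the plate's underside; axes as the slide's. Rides on four 6 mm high feet, plate 46 to 58 mm above the bench; when the feet drop into the notches it falls 6 mm flat on the rails (plate 40 to 52 mm) and slides no further. Starts 70 to 130 mm short
- board_rear (a point): Middle of the board's free rear edge, half-way up the plate, 75 mm behind the board's origin: push here, along the slide's +x. Sliding takes 2 to 7 N, and the force rises when the feet are caught by the notches. Behind the casting the board has a bare margin of 30 mm (23 mm behind the nest dowels)
- casting: Loose cast aluminium housing half, 60 (x) by 110 (y) by 28 mm, 0.14 kg, standing in a nest of six 12 mm high dowels on the board, 15 mm behind the board's centre. Origin: centre of its underside, which rests on the board's upper face. It stays there
- latch (a joint): Flat steel swing latch on the end block, on an upright pivot. 0 = closed (end stop): arm points to -x of the slide, over the board's front margin; pi/2 = open: arm points to -y of the slide. Starts at 1.4 to 1.75, range 0 to 2.0. Arm 60 mm long, 18 mm wide, 54 to 60 mm above the bench: it clears the board (by 2 mm) only when that is down in its notches. Stays where it is left
- latch_peg (a point): Half-way up the latch's upright steel peg (16 mm diameter, 60 to 82 mm above the bench), 50 mm from the pivot; push the latch round by the side of this peg, 1 to 2 N
- latch_pivot (a point): Point on the latch's pivot axis, 130 mm along +x from the slide's origin, 57 mm above the bench; the pivot's cap rises to 66 mm above the bench
- block_a: one of the loose dark phenolic clamp blocks (about 25x60 mm, up to 29 mm high) standing on the bench beyond the slide, on the cardboard mat; bystander, leave it where it is. Origin: centre of its underside
- block_b: one of the loose dark phenolic clamp blocks (about 25x60 mm, up to 29 mm high) standing on the bench beyond the middle of the slide; bystander, leave it where it is. Origin: centre of its underside
- block_c: one of the loose dark phenolic clamp blocks (about 25x60 mm, up to 29 mm high) standing on the bench to the right of the latch end, on the edge of the perforated plate; bystander, leave it where it is. Origin: centre of its underside
- block_d: one of the loose dark phenolic clamp blocks (about 25x60 mm, up to 29 mm high) standing on the bench at the front edge to the right of the slide; bystander, leave it where it is. Origin: centre of its underside

How it is judged (in metres and radians):
On the way, in this order (a step that is already met when the one before it is completed fails the run):
1. the board has dropped flat into its notches while the latch is still open (z of board in the frame of slide_base between 0.018 and 0.0238 m and horizontal distance between board and seat below 0.006 m and angle between board's own z axis and vertical below 0.03 rad and value of joint latch above 1 rad), for 0.2 s.
2. the latch is swung over the board (z of board in the frame of slide_base between 0.018 and 0.0238 m and horizontal distance between board and seat below 0.006 m and angle between board's own z axis and vertical below 0.03 rad and value of joint latch below 0.2 rad), for 0.2 s.
At the end, for the whole second after the job is handed in: The board lies flat in its notches (origin within 6 mm of the seat, no more than 1.8 mm above the rail tops, tilt under 0.03 rad), the latch is within 0.2 rad of closed, the casting still stands in its nest (within 10 mm and 4 mm in height) and no bystander has moved 20 mm (all of step 2 and linear speed of board below 0.01 m/s and horizontal distance between casting and board below 0.025 m and z of casting in the frame of board below 0.016 m and distance of each of block_a, block_b, block_c, block_d from where it was at the start of the episode below 0.02 m); the robot touches nothing.
It fails at once if the board is lifted off its rails (z of board in the frame of slide_base above 0.036 m or angle between board's own z axis and vertical above 0.2 rad).
It fails at once if the casting is lifted or knocked out of its nest (z of casting in the frame of board above 0.02 m or horizontal distance between casting and board above 0.03 m).
It fails at once if a bystander is moved or lifted (distance of any of block_a, block_b, block_c, block_d from where it was at the start of the episode above 0.02 m).
It also fails if it takes over 61 s, if anything falls off the work surface, if the arm or the gripper's body presses on something with over 40 N, if the wrist force passes 120 N, or if a joint passes its speed limit or range.

## Working session

There is one attempt and no reset: what is moved stays moved. The work goes in short steps, Python scripts to look and compute and a shell command to move; the robot and the scene stay as the last step left them, time stands still between calls to the robot, and variables do not carry over. Pictures are saved under pics/ and viewed, at most 10 in all, crops included, and the job is handed in when it is done.

```bash
mkdir -p pics
python3 - <<'E'
from cell import r, vision
import cv2,numpy as np
np.set_printoptions(precision=4,suppress=True)
for n in("scene","top"):
    cv2.imwrite(f"pics/{n}0.png",vision.capture(n)); c=vision.calibration(n); print(n,c["intrinsics"],c["world_to_cam"])
s=r.read_state(); print(s["time_s"],s["tool_pos"],s["ee_rot"],s["wrist_force"])
print(vision.calibration("wrist"))
E
```

```text
scene [[384.0643   0.     320.0806]
 [  0.     384.0643 196.0409]
 [  0.       0.       1.    ]] [[   0.8633   -0.5047    0.0011 -490.8601]
 [  -0.3516   -0.603    -0.7161  280.5652]
 [   0.3621    0.6178   -0.698   739.926 ]
 [   0.        0.        0.        1.    ]]
top [[461.0412   0.     322.9798]
 [  0.     461.0412 191.3237]
 [  0.       0.       1.    ]] [[   0.0129   -0.9999   -0.0054   -4.9776]
 [  -0.9825   -0.0117   -0.1859  589.1124]
 [   0.1858    0.0077   -0.9826 1284.4006]
 [   0.        0.        0.        1.    ]]
0.1 [175.4332 599.4061 230.3547] [-0.4457 -3.1096  0.0028] [-0.1906 -0.0248  0.9309]
{'intrinsics': array([[309.7069,   0.    , 317.0031],
       [  0.    , 309.7069, 202.8811],
       [  0.    ,   0.    ,   1.    ]]), 'T_tool_cam': array([[  -0.0001,   -0.9516,   -0.3073,   77.7458],
       [   1.    ,    0.0002,   -0.0008,    0.0697],
       [   0.0008,   -0.3073,    0.9516, -142.1438],
       [   0.    ,    0.    ,    0.    ,    1.    ]])}
```

View pics/top0.png

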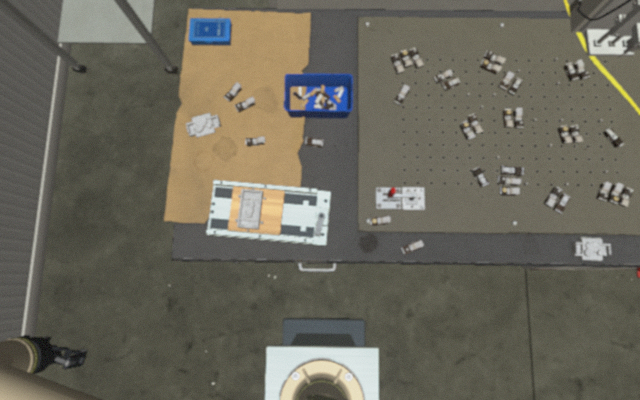

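View pics/scene0.png

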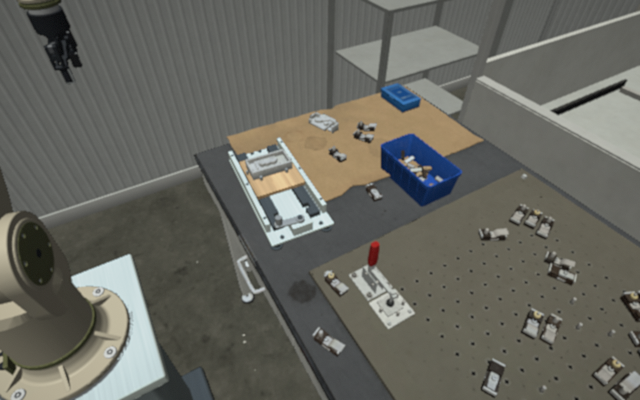

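The top view shows the slide at pixels (208–330, 182–244), with its latch at the right end around (320,222) and the board at (230–283). Slide +x is therefore roughly world −y. I'll enlarge both views.

Run:
```python
import cv2
a=cv2.imread("pics/top0.png")[172:252,200:340]; cv2.imwrite("pics/topc.png",cv2.resize(a,None,fx=5.6,fy=5.6,interpolation=cv2.INTER_CUBIC))
a=cv2.imread("pics/scene0.png")[130:255,220:340]; cv2.imwrite("pics/scenec.png",cv2.resize(a,None,fx=4.8,fy=4.8,interpolation=cv2.INTER_CUBIC))
```

```text
(no output)
```

View pics/topc.png

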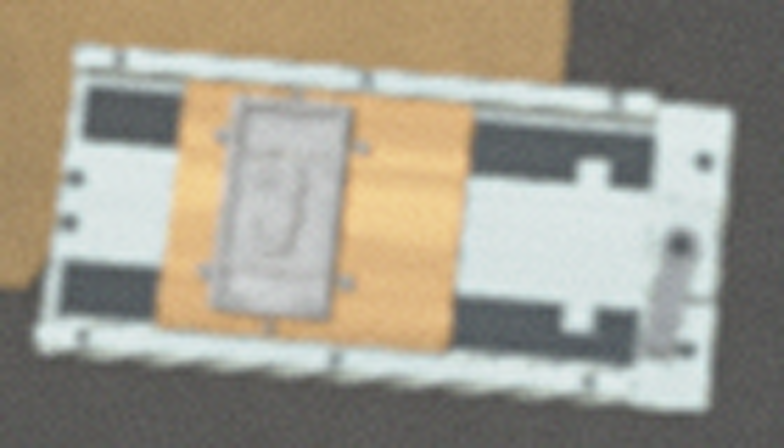

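View pics/scenec.png

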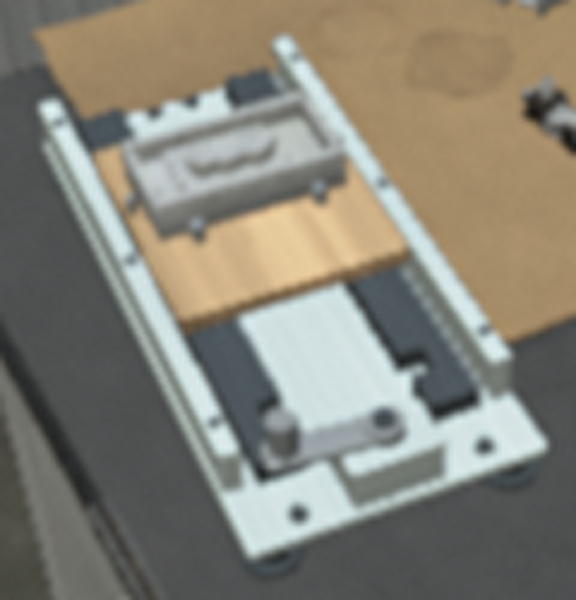

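The crops show, in topc pixels, board corners (185,80), (473,103), (452,350), (158,328), pivot cap (680,243) and the latch arm pointing to (660,350). In the scene crop the peg is at (282,432) and the pivot at (386,422). Next I'll cast rays.

```bash
cat > h.py <<'E'
import numpy as np
from cell import r, vision
np.set_printoptions(precision=2,suppress=True)
def ray(n,uv,z):
    c=vision.calibration(n);K=np.array(c["intrinsics"]);T=np.array(c["world_to_cam"]);R,t=T[:3,:3],T[:3,3]
    o=-R.T@t; d=R.T@np.linalg.inv(K)@[uv[0],uv[1],1]; return o+d*(z-o[2])/d[2]
def top(u,v,z): return ray("top",(200+(u+.5)/5.6-.5,172+(v+.5)/5.6-.5),z)
def scene(u,v,z): return ray("scene",(220+(u+.5)/4.8-.5,130+(v+.5)/4.8-.5),z)
E
python3 - <<'E'
from h import *
B=[top(*p,58) for p in[(185,80),(473,103),(452,350),(158,328)]]
S=[scene(*p,z) for p,z in[((408,255),58),((183,325),58)]]
print("board top",np.array(B));print("front, scene",np.array(S))
print("board c",np.mean(B,0),"len",np.linalg.norm(B[1]-B[0]),np.linalg.norm(B[2]-B[3]),np.linalg.norm(B[1]-B[2]))
for a,b in((0,1),(3,2),(1,2),(0,3)):
    d=B[b]-B[a];print(np.degrees(np.arctan2(d[1],d[0])))
print("pivot",top(680,243,64),scene(386,418,66)); print("peg top",scene(282,412,82),"peg base",scene(278,450,60), "arm tip",top(660,352,60))
G=[((75,48),56),((655,93),56)]
g=[top(*p,z) for p,z in G];d=g[1]-g[0];print("guide",g,np.linalg.norm(d),np.degrees(np.arctan2(d[1],d[0])))
E
```

```text
board top [[601.61 265.34  58.  ]
 [591.23 115.32  58.  ]
 [463.09 122.35  58.  ]
 [472.45 272.76  58.  ]]
front, scene [[587.26 110.35  58.  ]
 [462.45 121.61  58.  ]]
board c [532.09 193.94  58.  ] len 150.37983382146396 150.69699952500858 128.33234541810532
-93.96168227049671
-93.56351208068374
176.85730758854987
176.71184253557544
pivot [518.58   6.97  64.  ] [518.33   5.79  66.  ]
peg top [471.46  20.49  82.  ] peg base [466.53  18.43  60.  ] arm tip [463.19  16.41  60.  ]
guide [array([618.35, 324.03,  56.  ]), array([598.01,  21.11,  56.  ])] 303.6016557121836 -93.84111410006247
```

```bash
python3 -m crank '[{"xyz":[0,0,0],"turn":[0,0,-0.11],"gripper":1},{"xyz":[0,0,0],"turn":[0,0,-0.11],"gripper":1},{"xyz":[-38,-28,0],"turn":[0,0,0],"gripper":1},{"xyz":[-38,-28,0],"turn":[0,0,0],"gripper":1},{"xyz":[-38,-28,0],"turn":[0,0,0],"gripper":1}]'
python3 -m crank '[{"xyz":[-38,-28,0],"turn":[0,0,0],"gripper":1},{"xyz":[-38,-28,0],"turn":[0,0,0],"gripper":1},{"xyz":[-38,-28,0],"turn":[0,0,0],"gripper":1},{"xyz":[-38,-28,0],"turn":[0,0,0],"gripper":1},{"xyz":[-38,-28,0],"turn":[0,0,0],"gripper":1}]'
cat >> h.py <<'E'
a=np.radians(-93.7); EX=np.array([np.cos(a),np.sin(a),0]); EY=np.array([-EX[1],EX[0],0]); O=np.array([526.9,136.2,0])
from scipy.spatial.transform import Rotation as Rt
def where(s=None):
    s=s or r.read_state(); p=np.array(s["tool_pos"]); R=Rt.from_rotvec(s["ee_rot"]).as_matrix(); f=np.array(s["wrist_force"])
    ty=R[:,1]; print("slide xyz",np.array([(p-O)@EX,(p-O)@EY,p[2]]),"tooly deg",np.degrees(np.arctan2(ty[1],ty[0])),"zaxis",R[:,2],"F slide",np.array([f@EX,f@EY,f[2]]),"t",s["time_s"],"gap",s["finger_gap"])
E
python3 -c "from h import *;where()"
```

```text
time_s: 0.72
tool_pos: [284.8, 507.3, 230.8]
ee_rot: [-0.101, -3.14, 0.001]
wrist_force: [0.1, -0.2, 0.5]
finger_gap: 0.3
grip_force: 0.0
time_s: 1.35
tool_pos: [465.2, 355.4, 230.9]
ee_rot: [-0.101, -3.139, 0.001]
wrist_force: [0.9, 0.6, 0.2]
finger_gap: -0.4
grip_force: 0.0
slide xyz [-214.73  -75.67  230.89] tooly deg 86.29663006278527 zaxis [-0. -0. -1.] F slide [-0.68  0.86  0.23] t 1.35 gap -0.3666928985900092
```

```bash
python3 -m crank '[{"xyz":[-38,-23,0],"turn":[0,0,0],"gripper":1},{"xyz":[-39,-23,0],"turn":[0,0,0],"gripper":1},{"xyz":[0,0,45],"turn":[0,0,0],"gripper":1},{"xyz":[0,0,45],"turn":[0,0,0],"gripper":1},{"xyz":[0,0,45],"turn":[0,0,0],"gripper":1}]'
python3 -m crank '[{"xyz":[0,0,10],"turn":[0,0,0],"gripper":1},{"xyz":[0,0,0],"turn":[0,0,0],"gripper":1}]'
python3 - <<'E'
from h import *
import cv2
where()
a=vision.capture("scene")[110:255,200:340]; b=vision.capture("wrist")
cv2.imwrite("pics/c1.png",np.hstack([cv2.resize(a,(386,400),interpolation=cv2.INTER_CUBIC),cv2.resize(b,(414,259))[:, :].repeat(1,0) if 0 else cv2.copyMakeBorder(cv2.resize(b,(414,259)),0,141,0,0,cv2.BORDER_CONSTANT)]))
E
```

```text
time_s: 1.98
tool_pos: [538.0, 305.4, 94.5]
ee_rot: [-0.102, -3.139, 0.001]
wrist_force: [0.8, 0.5, 0.5]
finger_gap: -0.1
grip_force: 0.0
time_s: 2.22
tool_pos: [538.3, 305.8, 86.5]
ee_rot: [-0.102, -3.139, 0.001]
wrist_force: [-0.4, 1.2, 1.1]
finger_gap: 0.0
grip_force: 0.0
slide xyz [-169.93    0.44   86.54] tooly deg 86.2892643449556 zaxis [-0. -0. -1.] F slide [-1.13 -0.42  1.08] t 2.225 gap 0.02454996238964154
```

View pics/c1.png

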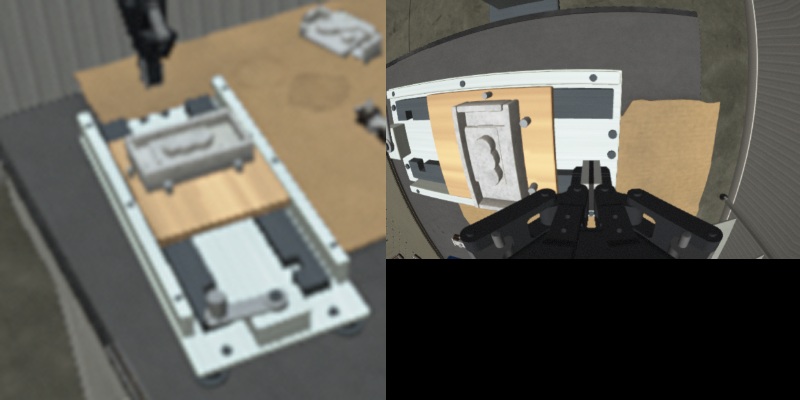

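The tip is centred behind the board, at (591,190) in the wrist part against a rear edge at about x=552. The knuckles spread along the push direction, over the casting, so I'll turn the tool 90° to put the thin profile along the slide.

```bash
python3 -m crank '[{"xyz":[0,0,0],"turn":[0,0,0.16],"gripper":1},{"xyz":[0,0,0],"turn":[0,0,0.16],"gripper":1},{"xyz":[0,0,0],"turn":[0,0,0.16],"gripper":1},{"xyz":[0,0,0],"turn":[0,0,0.16],"gripper":1},{"xyz":[0,0,0],"turn":[0,0,0.16],"gripper":1}]' >/dev/null
python3 -m crank '[{"xyz":[0,0,0],"turn":[0,0,0.16],"gripper":1},{"xyz":[0,0,0],"turn":[0,0,0.16],"gripper":1},{"xyz":[0,0,0],"turn":[0,0,0.16],"gripper":1},{"xyz":[0,0,0],"turn":[0,0,0.16],"gripper":1},{"xyz":[0,0,0],"turn":[0,0,0.13],"gripper":1}]' >/dev/null
python3 -m crank '[{"xyz":[0,0,20],"turn":[0,0,0],"gripper":1},{"xyz":[0,0,15],"turn":[0,0,0],"gripper":1},{"xyz":[0,0,5],"turn":[0,0,0],"gripper":1},{"xyz":[0,0,0],"turn":[0,0,0],"gripper":1}]' >/dev/null
python3 -c "from h import *;where();print(r.read_state()['q'])"
```

```text
slide xyz [-169.62    0.19   45.65] tooly deg -3.62929996306974 zaxis [-0. -0. -1.] F slide [-0.34 -0.13  0.02] t 4.075 gap -0.07413083922086441
[-0.93  0.56  0.5   1.62 -0.3   1.04 -0.41]
```

```bash
python3 -m crank '[{"xyz":[-8,0,0],"turn":[0,0,0],"gripper":1},{"xyz":[-6,0,0],"turn":[0,0,0],"gripper":1},{"xyz":[-4,0,0],"turn":[0,0,0],"gripper":1},{"xyz":[-4,0,0],"turn":[0,0,0],"gripper":1},{"xyz":[-4,0,0],"turn":[0,0,0],"gripper":1}]' >/dev/null; python3 -c "from h import *;where()"
python3 -m crank '[{"xyz":[-4,0,0],"turn":[0,0,0],"gripper":1},{"xyz":[-4,0,0],"turn":[0,0,0],"gripper":1},{"xyz":[-4,0,0],"turn":[0,0,0],"gripper":1},{"xyz":[-4,0,0],"turn":[0,0,0],"gripper":1},{"xyz":[-4,0,0],"turn":[0,0,0],"gripper":1}]' >/dev/null; python3 -c "from h import *;where()"
python3 -m crank '[{"xyz":[-4,0,0],"turn":[0,0,0],"gripper":1},{"xyz":[-4,0,0],"turn":[0,0,0],"gripper":1},{"xyz":[-4,0,0],"turn":[0,0,0],"gripper":1},{"xyz":[-4,0,0],"turn":[0,0,0],"gripper":1}]' >/dev/null; python3 -c "from h import *;where()"
```

```text
slide xyz [-144.46    0.37   46.47] tooly deg -3.6384009259513515 zaxis [ 0.  0. -1.] F slide [-3.09  0.45 -0.08] t 4.7 gap -0.45228790460852325
slide xyz [-123.86    0.51   46.4 ] tooly deg -3.660297894445132 zaxis [ 0.  0. -1.] F slide [-4.19 -1.1   1.13] t 5.325 gap -0.05788706533587279
slide xyz [-107.81    0.5    46.39] tooly deg -3.6601331416857352 zaxis [ 0.  0. -1.] F slide [-4.54 -0.72  2.34] t 5.825 gap -0.33046678923214756
```

```bash
python3 -m crank '[{"xyz":[-4,0,0],"turn":[0,0,0],"gripper":1},{"xyz":[-4,0,0],"turn":[0,0,0],"gripper":1},{"xyz":[-4,0,0],"turn":[0,0,0],"gripper":1},{"xyz":[-4,0,0],"turn":[0,0,0],"gripper":1},{"xyz":[-4,0,0],"turn":[0,0,0],"gripper":1}]' >/dev/null; python3 -c "from h import *;where()"
python3 -m crank '[{"xyz":[-4,0,0],"turn":[0,0,0],"gripper":1},{"xyz":[-4,0,0],"turn":[0,0,0],"gripper":1},{"xyz":[-4,0,0],"turn":[0,0,0],"gripper":1},{"xyz":[-3,0,0],"turn":[0,0,0],"gripper":1}]' >/dev/null; python3 -c "from h import *;where()"
python3 -m crank '[{"xyz":[-2,0,0],"turn":[0,0,0],"gripper":1},{"xyz":[-2,0,0],"turn":[0,0,0],"gripper":1},{"xyz":[-2,0,0],"turn":[0,0,0],"gripper":1}]' >/dev/null; python3 -c "from h import *;where()"
python3 -m crank '[{"xyz":[-2,0,0],"turn":[0,0,0],"gripper":1},{"xyz":[-1,0,0],"turn":[0,0,0],"gripper":1},{"xyz":[-1,0,0],"turn":[0,0,0],"gripper":1}]' >/dev/null; python3 -c "from h import *;where()"
```

```text
slide xyz [-87.78   0.46  46.36] tooly deg -3.6577826956760315 zaxis [-0.  0. -1.] F slide [-4.99  0.42  2.33] t 6.45 gap -0.011595908094954933
slide xyz [-72.68   0.47  46.35] tooly deg -3.66871559690686 zaxis [-0.  0. -1.] F slide [-5.06 -0.73  2.9 ] t 6.95 gap -0.08289379624844567
slide xyz [-67.     0.46  46.36] tooly deg -3.6505268283988768 zaxis [ 0.  0. -1.] F slide [-4.9  -0.29  2.92] t 7.325 gap -0.09328112987689385
slide xyz [-63.05   0.42  46.32] tooly deg -3.652036560154902 zaxis [-0.  0. -1.] F slide [-3.98  0.75  2.99] t 7.7 gap 0.08974314014808078
```

```bash
python3 -m crank '[{"xyz":[-1,0,0],"turn":[0,0,0],"gripper":1},{"xyz":[-1,0,0],"turn":[0,0,0],"gripper":1}]' >/dev/null; python3 -c "from h import *;where()"
python3 -m crank '[{"xyz":[-1,0,0],"turn":[0,0,0],"gripper":1},{"xyz":[-1,0,0],"turn":[0,0,0],"gripper":1}]' >/dev/null; python3 -c "from h import *;where()"
python3 -m crank '[{"xyz":[-1,0,0],"turn":[0,0,0],"gripper":1},{"xyz":[-1,0,0],"turn":[0,0,0],"gripper":1}]' >/dev/null; python3 -c "from h import *;where()"
```

```text
slide xyz [-60.98   0.36  46.26] tooly deg -3.654683928700758 zaxis [-0.  0. -1.] F slide [-5.31 -1.01  1.7 ] t 7.95 gap -0.04903300716928085
slide xyz [-57.97   0.13  45.84] tooly deg -3.693530971972876 zaxis [-0. -0. -1.] F slide [-3.51 -0.42  0.19] t 8.2 gap 0.06897264159202407
slide xyz [-56.43   0.24  45.93] tooly deg -3.6794602511401724 zaxis [-0. -0. -1.] F slide [-2.13 -0.01 -1.6 ] t 8.45 gap -0.14814385847279563
```

```bash
python3 -m crank '[{"xyz":[-1,0,0],"turn":[0,0,0],"gripper":1}]' >/dev/null; python3 -c "from h import *;where()"
python3 -m crank '[{"xyz":[-1,0,0],"turn":[0,0,0],"gripper":1}]' >/dev/null; python3 -c "from h import *;where()"
python3 -m crank '[{"xyz":[-1,0,0],"turn":[0,0,0],"gripper":1}]' >/dev/null
python3 - <<'E'
from h import *
import cv2
where()
a=vision.capture("scene")[110:255,200:340]; b=vision.capture("top")[172:252,200:340]; c=vision.capture("wrist")
cv2.imwrite("pics/w2.png",c); cv2.imwrite("pics/c2.png",np.hstack([cv2.resize(a,(340,352),interpolation=cv2.INTER_CUBIC),cv2.copyMakeBorder(cv2.resize(b,(460,263),interpolation=cv2.INTER_CUBIC),0,89,0,0,cv2.BORDER_CONSTANT)]))
E
```

```text
slide xyz [-55.52   0.3   46.  ] tooly deg -3.6766125243898578 zaxis [-0. -0. -1.] F slide [-3.65  0.46 -2.3 ] t 8.575 gap -0.27418990787805364
slide xyz [-55.32   0.29  46.05] tooly deg -3.6419981356868423 zaxis [-0.  0. -1.] F slide [-5.8   1.28 -3.76] t 8.7 gap 0.2869591692453887
slide xyz [-55.14   0.4   46.18] tooly deg -3.6064249294279507 zaxis [ 0.  0. -1.] F slide [-7.5   0.15 -3.83] t 8.825 gap 0.2883780031093886
```

View pics/c2.png

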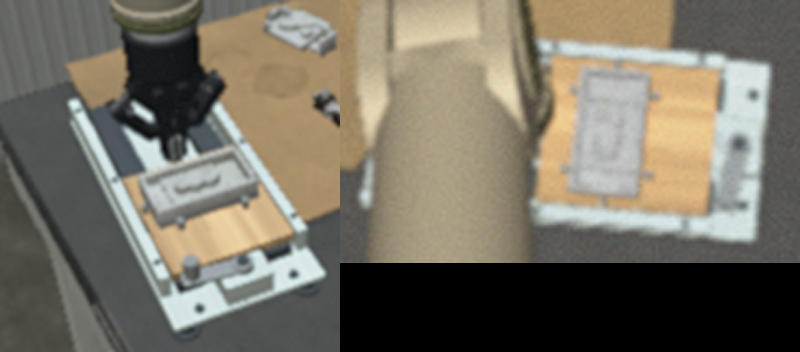

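The board is at the notch end and the force is rising, which fits caught feet. The finger is still behind the plate. I'll push a little harder to settle it, then back off and check the plate height from both views.

```bash
python3 -m crank '[{"xyz":[-1,0,0],"turn":[0,0,0],"gripper":1},{"xyz":[-1,0,0],"turn":[0,0,0],"gripper":1},{"xyz":[-1,0,0],"turn":[0,0,0],"gripper":1}]' >/dev/null; python3 -c "from h import *;where()"
python3 -m crank '[{"xyz":[8,0,0],"turn":[0,0,0],"gripper":1},{"xyz":[17,0,0],"turn":[0,0,0],"gripper":1},{"xyz":[0,0,-40],"turn":[0,0,0],"gripper":1},{"xyz":[0,0,-50],"turn":[0,0,0],"gripper":1},{"xyz":[0,0,0],"turn":[0,0,0],"gripper":1}]' >/dev/null
python3 - <<'E'
from h import *
import cv2
where()
a=vision.capture("scene")[180:245,250:340]; b=vision.capture("top")[172:252,280:340]
cv2.imwrite("pics/c3.png",np.hstack([cv2.resize(a,None,fx=5,fy=5,interpolation=cv2.INTER_CUBIC),cv2.resize(b,None,fx=5,fy=5,interpolation=cv2.INTER_CUBIC)[:325]]))
E
```

```text
slide xyz [-54.84   0.6   46.7 ] tooly deg -3.481727431426219 zaxis [ 0.  0. -1.] F slide [-13.97   1.18  -2.69] t 9.35 gap 0.10019813672121884
slide xyz [-77.04   3.12 140.52] tooly deg -3.6870030113542924 zaxis [ 0.01  0.   -1.  ] F slide [-0.35 -0.28 -0.16] t 9.975 gap 0.028790852784566223
```

View pics/c3.png

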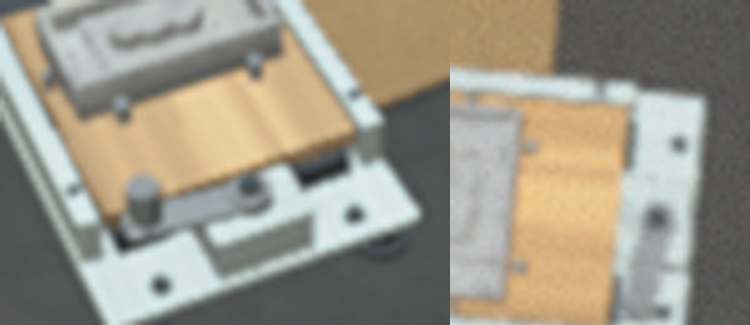

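Run:
```python
from h import *
for z in(52,58):
  for n,uv in(("top",(280+178.5/5-.5,172+102.5/5-.5)),("scene",(250+357.5/5-.5,180+140.5/5-.5)),("scene",(250+112/5-.5,180+217/5-.5))):
    p=ray(n,uv,z);print(z,n,(p-O)@EX,(p-O)@EY)
for z in (64,66):
  p=ray("scene",(250+254/5-.5,180+186/5-.5),z);print("pivot",(p-O)@EX,(p-O)@EY)
p=ray("scene",(250+144/5-.5,180+183/5-.5),82);print("peg",(p-O)@EX,(p-O)@EY)
```

```text
52 top 107.0902884626257 67.6166323755239
52 scene 114.23749812145816 62.30928901198607
52 scene 107.40010331833389 -61.623627807870534
58 top 107.31217472941375 66.50434700791287
58 scene 119.40768388174847 59.68927736175536
58 scene 112.63189378295908 -63.12700791671822
pivot 129.30658555759655 1.1252508182538847
pivot 131.01551833947087 0.42301475001591554
peg 120.88111346009953 -48.73337699592102
```

At z = 52 the two views agree (107 vs 107–114 mm; expected 105). At z = 58 they don't (107 vs 113–119). So the board is down, and the latch reads about 1.39. I'll cross above to the far side of the peg.

```bash
python3 -m crank '[{"xyz":[-45,-8,0],"turn":[0,0,0],"gripper":1},{"xyz":[-45,-9,0],"turn":[0,0,0],"gripper":1},{"xyz":[-45,-8,0],"turn":[0,0,0],"gripper":1},{"xyz":[-45,-9,0],"turn":[0,0,0],"gripper":1},{"xyz":[-47,-9,0],"turn":[0,0,0],"gripper":1}]' >/dev/null
python3 -m crank '[{"xyz":[0,0,0],"turn":[0,0,0],"gripper":1},{"xyz":[0,0,0],"turn":[0,0,0],"gripper":1}]' >/dev/null;python3 -c "from h import *;where();print(r.read_state()['q'])"
```

```text
slide xyz [150.66 -42.9  135.46] tooly deg -3.6696675049739236 zaxis [-0. -0. -1.] F slide [-0.52  0.04 -0.62] t 10.95 gap 0.21809666664090024
[-0.68  0.15  0.7   1.93 -0.11  1.1   0.  ]
```

```bash
python3 -m crank '[{"xyz":[0,2,30],"turn":[0,0,0],"gripper":1},{"xyz":[0,0,30],"turn":[0,0,0],"gripper":1},{"xyz":[0,0,7],"turn":[0,0,0],"gripper":1},{"xyz":[-3,0,0],"turn":[0,0,0],"gripper":1},{"xyz":[-5,0,0],"turn":[0,0,0],"gripper":1}]' >/dev/null;python3 -c "from h import *;where()"
python3 -m crank '[{"xyz":[-4,0,0],"turn":[0,0,0],"gripper":1},{"xyz":[-4,0,0],"turn":[0,0,0],"gripper":1},{"xyz":[-4,0,0],"turn":[0,0,0],"gripper":1}]' >/dev/null;python3 -c "from h import *;where()"
```

```text
slide xyz [159.   -39.6   70.21] tooly deg -3.622111228356533 zaxis [ 0.  0. -1.] F slide [ 0.05  0.97 -0.42] t 11.575 gap -0.48241482974310046
slide xyz [171.42 -40.24  69.56] tooly deg -3.674239821474821 zaxis [ 0.  0. -1.] F slide [ 0.93  0.01 -0.12] t 11.95 gap -0.09411372498938768
```

Tool −x is slide +x, so that went the wrong way through free air. Now I'll go in tool +x.

```bash
python3 -m crank '[{"xyz":[12,0,0],"turn":[0,0,0],"gripper":1},{"xyz":[9,0,0],"turn":[0,0,0],"gripper":1},{"xyz":[4,0,0],"turn":[0,0,0],"gripper":1},{"xyz":[4,0,0],"turn":[0,0,0],"gripper":1},{"xyz":[4,0,0],"turn":[0,0,0],"gripper":1}]' >/dev/null;python3 -c "from h import *;where()"
python3 -m crank '[{"xyz":[4,0,0],"turn":[0,0,0],"gripper":1},{"xyz":[4,0,0],"turn":[0,0,0],"gripper":1},{"xyz":[4,0,0],"turn":[0,0,0],"gripper":1}]' >/dev/null;python3 -c "from h import *;where()"
python3 -m crank '[{"xyz":[4,0,0],"turn":[0,0,0],"gripper":1},{"xyz":[4,0,0],"turn":[0,0,0],"gripper":1},{"xyz":[4,0,0],"turn":[0,0,0],"gripper":1},{"xyz":[4,0,0],"turn":[0,0,0],"gripper":1}]' >/dev/null;python3 -c "from h import *;where()"
```

```text
slide xyz [138.17 -40.47  69.25] tooly deg -3.6716117004605935 zaxis [-0. -0. -1.] F slide [1.42 0.1  0.06] t 12.575 gap -0.07487157823379291
slide xyz [126.1  -40.1   69.41] tooly deg -3.6835183619563328 zaxis [ 0. -0. -1.] F slide [ 1.39  1.92 -0.27] t 12.95 gap -0.24646632226985504
slide xyz [110.31 -39.91  69.52] tooly deg -3.694075587573538 zaxis [ 0. -0. -1.] F slide [4.56 2.63 0.88] t 13.45 gap 0.19483424986738745
```

```bash
python3 -m crank '[{"xyz":[-6,0,0],"turn":[0,0,0],"gripper":1},{"xyz":[0,-12,0],"turn":[0,0,0],"gripper":1},{"xyz":[0,-13,0],"turn":[0,0,0],"gripper":1},{"xyz":[16,0,0],"turn":[0,0,0],"gripper":1},{"xyz":[15,0,0],"turn":[0,0,0],"gripper":1}]' >/dev/null;python3 -c "from h import *;where()"
python3 -m crank '[{"xyz":[0,5,0],"turn":[0,0,0],"gripper":1},{"xyz":[0,5,0],"turn":[0,0,0],"gripper":1},{"xyz":[0,4,0],"turn":[0,0,0],"gripper":1},{"xyz":[0,4,0],"turn":[0,0,0],"gripper":1},{"xyz":[0,4,0],"turn":[0,0,0],"gripper":1}]' >/dev/null;python3 -c "from h import *;where()"
python3 -m crank '[{"xyz":[0,4,0],"turn":[0,0,0],"gripper":1},{"xyz":[0,4,0],"turn":[0,0,0],"gripper":1},{"xyz":[0,3,0],"turn":[0,0,0],"gripper":1},{"xyz":[0,2,0],"turn":[0,0,0],"gripper":1}]' >/dev/null;python3 -c "from h import *;where()"
```

```text
slide xyz [ 83.37 -65.6   69.48] tooly deg -3.613636906047512 zaxis [ 0.  0. -1.] F slide [ 0.12 -0.36  0.  ] t 14.075 gap -0.0400467687787284
slide xyz [ 84.97 -44.11  68.73] tooly deg -3.6590812478482966 zaxis [-0.  0. -1.] F slide [-1.5  -3.12 -1.59] t 14.7 gap 0.12241304335275645
slide xyz [ 85.34 -30.03  69.35] tooly deg -3.6832210246606847 zaxis [ 0. -0. -1.] F slide [-1.22 -1.92  0.04] t 15.2 gap 0.22740942213581528
```

Contact is steady at about 2 N. I'll continue in small steps to the end stop.

```bash
python3 -m crank '[{"xyz":[0,2,0],"turn":[0,0,0],"gripper":1},{"xyz":[0,2,0],"turn":[0,0,0],"gripper":1},{"xyz":[0,2,0],"turn":[0,0,0],"gripper":1}]' >/dev/null;python3 -c "from h import *;where()"
python3 -m crank '[{"xyz":[0,1,0],"turn":[0,0,0],"gripper":1},{"xyz":[0,1,0],"turn":[0,0,0],"gripper":1}]' >/dev/null;python3 -c "from h import *;where()"
python3 -m crank '[{"xyz":[0,1,0],"turn":[0,0,0],"gripper":1},{"xyz":[0,1,0],"turn":[0,0,0],"gripper":1}]' >/dev/null;python3 -c "from h import *;where()"
```

```text
slide xyz [ 85.09 -24.26  69.33] tooly deg -3.665847348943845 zaxis [ 0.  0. -1.] F slide [-0.02 -1.49 -0.05] t 15.575 gap 0.10267166960960901
slide xyz [ 85.12 -22.35  69.27] tooly deg -3.665701069762581 zaxis [-0. -0. -1.] F slide [-0.94 -0.9   0.28] t 15.825 gap -0.31628969651610694
slide xyz [ 85.15 -20.96  69.1 ] tooly deg -3.662730621816739 zaxis [-0. -0. -1.] F slide [-1.29 -4.9   2.18] t 16.075 gap 0.11256686673028712
```

Force is rising at the stop. One more nudge, then retreat, lift clear and look.

```bash
python3 -m crank '[{"xyz":[0,1,0],"turn":[0,0,0],"gripper":1},{"xyz":[0,1,0],"turn":[0,0,0],"gripper":1}]' >/dev/null;python3 -c "from h import *;where()"
python3 -m crank '[{"xyz":[0,-10,0],"turn":[0,0,0],"gripper":1},{"xyz":[0,-15,0],"turn":[0,0,0],"gripper":1},{"xyz":[0,0,-50],"turn":[0,0,0],"gripper":1},{"xyz":[0,0,-50],"turn":[0,0,0],"gripper":1},{"xyz":[-50,0,-20],"turn":[0,0,0],"gripper":1}]' >/dev/null
python3 -m crank '[{"xyz":[-50,0,0],"turn":[0,0,0],"gripper":1},{"xyz":[-50,0,0],"turn":[0,0,0],"gripper":1},{"xyz":[-50,0,0],"turn":[0,0,0],"gripper":1},{"xyz":[0,0,0],"turn":[0,0,0],"gripper":1}]' >/dev/null
python3 - <<'E'
from h import *
import cv2
where()
a=vision.capture("scene")[130:255,220:340]; b=vision.capture("top")[172:252,200:340]
cv2.imwrite("pics/c4.png",np.hstack([cv2.resize(a,(360,375),interpolation=cv2.INTER_CUBIC),cv2.copyMakeBorder(cv2.resize(b,(440,251),interpolation=cv2.INTER_CUBIC),0,124,0,0,cv2.BORDER_CONSTANT)]))
E
```

```text
slide xyz [ 85.11 -20.36  68.7 ] tooly deg -3.6486021972895046 zaxis [-0.  0. -1.] F slide [ -1.4  -11.19   5.27] t 16.325 gap -0.26160286314723535
slide xyz [289.72 -44.5  189.65] tooly deg -4.118361984963167 zaxis [ 0. -0. -1.] F slide [0.02 0.72 0.53] t 17.45 gap 0.3418099641405974
```

View pics/c4.png

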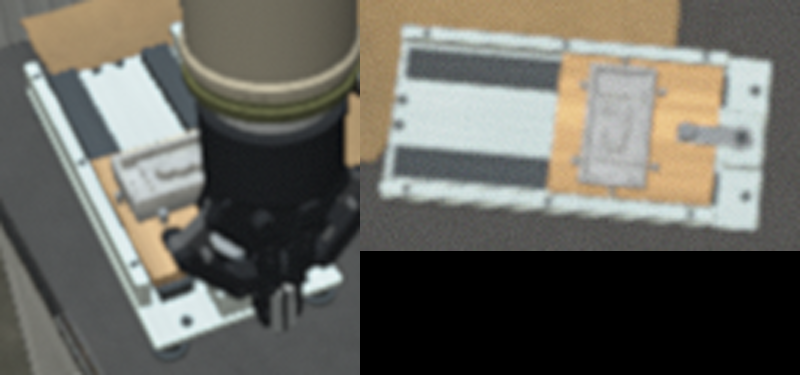

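The top view shows the latch lying over the board, with the peg at (686,132) and the pivot at (742,137). The arm is parallel to the slide, the casting is in its nest, and the tool is clear.

```bash
python3 -c "from cell import r;print(r.job_done())"
```

```text
the job is handed in; nothing more can be done
None
```

The board was pushed into its notches and the latch swung fully closed to its stop; the last picture shows the casting still in its nest and the tool clear, and the job is handed in at about 17.5 s (the hand-in gave no verdict).

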